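# Close up the tea things and start the timer

## Task

Leave the tea to steep, with light taps of the fingertips only: first tap the flask's flip-top lid down until it is shut, then tap the clear box's flap down until it is shut, and last press the kitchen timer's round top button fully down. Keep to that order, do not lift or shove the flask or the timer or press hard on anything, and leave the other things on the table where they are.

Things in the scene. Friction and masses are not known exactly. Their poses are not given: they have to be found in the camera images.
- flask: Purple cylindrical flask, loose, about 0.75 kg, 76 mm across, 164 mm tall with the lid shut. Origin: centre of its underside, z up along its axis. The lid's hinge lies on its +x side, 34 mm from the axis, 152 mm up, so the lid closes by its -x side coming down.
- flask_lid (a joint): Angle of the flask's flip-top lid in rad: 0 shut (lid level), growing as its front rises; starts at 0.4 to 0.7. A light friction hinge (0.02 N m): the lid stays where it is left.
- lid_mid (a point): Centre of the top face of the flask's round lid (62 mm across, 12 mm thick), 34 mm from the hinge. When shut it lies on the flask's axis 164 mm above the table. A tab 22 mm wide sticks out in front, to 77 mm from the hinge. Pushing straight down 30 mm from the hinge (4 mm to the hinge's side of the flask's axis) shuts it; it then rests on a rubber seal that gives about 0.3 mm per newton, up to 6 mm.
- acrylic_box: Empty clear acrylic box, 120 mm (its x) by 130 mm (its y) by 81 mm tall to the top of the dark rubber seal on its rim, which does not move. Origin: centre of its underside. The flap's hinge runs along y on its +x top edge, 60 mm from the centre.
- box_flap (a joint): Angle of the box's flap in rad: 0 shut (level on the rim), growing as its front rises; starts at 0.4 to 0.8. Friction hinge (0.08 N m): the flap stays where it is left.
- flap_hinge (a point): Middle of the flap's rear edge, on its top face, 85 mm above the table.
- flap_lip (a point): Middle of the top of the white strip (14 mm wide) along the flap's front edge, 127 mm from the hinge; the strip's outer edge is 134 mm from it. The flap is a clear plate 4 mm thick, 130 mm wide. Shut, the plate's top is 85 mm and the strip's top 87 mm above the table. Pushing straight down 75 mm from the hinge shuts it; the seal under it gives about 0.3 mm per newton, up to 6 mm.
- timer: Kitchen timer, a loose white round puck of 0.2 kg, 80 mm across and 28 mm tall, with a raised grey round button in the middle of its top. Origin: centre of its underside.
- timer_button (a joint): How far the timer's button is pressed, in m: 0 up, 0.007 fully down. It gives way at about 1.2 N and stays down.
- button_face (a point): Centre of the button's flat top (40 mm across), 42 mm above the table when up and 35 mm when fully down, where a rubber stop gives another 0.3 mm per newton, up to 6 mm.
- spoon: White plastic spoon lying flat, 170 mm long; bystander. Origin: its underside.
- fork: Steel fork lying flat, 182 mm long; bystander. Origin: its underside, near the middle.
- bowl: Small bamboo bowl, 100 mm across, 45 mm tall; bystander. Origin: centre of its underside.
- mug: White mug, 76 mm across, 85 mm tall, handle at its +y; bystander. Origin: centre of its underside.
- tea_tin: Steel tin, 70 mm across, 100 mm tall; bystander. Origin: centre of its underside.
- saucer: White saucer, 120 mm across, 15 mm tall; bystander. Origin: centre of its underside.
Not all that is in view belongs to the job. Leave any orange or red look-alike of the timer alone.

How it is judged:
On the way, in this order (a step that is already met when the one before it is completed fails the run):
1. the flask's lid is shut (value of joint flask_lid below 0.08 rad), for 0.2 s.
2. the box's flap is shut (value of joint box_flap below 0.06 rad), for 0.2 s.
3. the timer's button is fully down (value of joint timer_button above 0.005 m), for 0.2 s.
At the end, for the whole second after the job is handed in: Flask lid shut (within 0.08 rad) and box flap shut (within 0.06 rad), timer button at least 5 of its 7 mm down; flask and timer upright, at rest and within 30 mm of where they began; every other loose thing within 20 mm of where it began (value of joint flask_lid below 0.08 rad and value of joint box_flap below 0.06 rad and value of joint timer_button above 0.005 m and angle between each of flask, timer's own z axis and vertical below 0.05 rad and distance of each of flask, timer from where it was at the start of the episode below 0.03 m and linear speed of each of flask, timer below 0.02 m/s and distance of each of spoon, fork, bowl, mug, tea_tin, saucer from where it was at the start of the episode below 0.02 m); the robot touches nothing.
It fails at once if out of order: the flap was shut before the flask's lid, or the timer's button was pressed before both were shut ((value of joint box_flap below 0.06 rad and value of joint flask_lid above 0.12 rad) or (value of joint timer_button above 0.003 m and (value of joint flask_lid above 0.12 rad or value of joint box_flap above 0.1 rad))).
It fails at once if the flask or the timer was lifted, tipped or shoved more than 30 mm (height (world z) of any of flask, timer above 0.012 m or angle between any of flask, timer's own z axis and vertical above 0.25 rad or distance of any of flask, timer from where it was at the start of the episode above 0.03 m).
It fails at once if the flask, box or timer was pressed harder than 30 N (contact force between the fingers and flask above 30 N or contact force between the fingers and acrylic_box above 30 N or contact force between the fingers and timer above 30 N).
It fails at once if the flask, box or timer was touched with something other than the fingers (contact force between the arm and flask above 2 N or contact force between the arm and acrylic_box above 2 N or contact force between the arm and timer above 2 N).
It fails at once if another thing on the table was moved more than 20 mm (distance of any of spoon, fork, bowl, mug, tea_tin, saucer from where it was at the start of the episode above 0.02 m).
It also fails if it takes over 62 s, if anything falls off the work surface, if the arm or the gripper's body presses on something with over 40 N, if the wrist force passes 120 N, or if a joint passes its speed limit or range.

## Robot

A 7-joint arm with a two-finger parallel gripper is mounted at the origin on the work surface. World frame = base frame: x ahead of the robot, y to its left, z up, the work surface at z = 0. Lengths are in m, angles in rad, forces in N, time in s.
With the tool pointing down it reaches from about 0.4 to 0.85 m from the base axis. Payload 4.4 kg.
Tool frame: the origin (TCP) lies at the very end of the fingers, on their centre line; the grasp point (between the pads) lies 19 mm behind it; z points along the fingers, y is the line along which they close (so a half turn about z gives the same grasp; the last joint's range is limited). The gripper opens to 94 mm and grips with 3 to 60 N. Pads are 16 mm wide; open, the fingers measure 119 mm over their backs; the gripper's body (75 mm by 177 mm) begins 78 mm behind the grasp point.
Start: joints at [-1.364, 0.628, 0.038, 1.517, -0.027, 0.996, -0.02], TCP at [0.175, 0.626, 0.185] pointing down, gripper open.
Joint ranges: [-3.06, 3.06], [-0.37, 2.12], [-1.25, 1.32], [0.18, 2.47], [-1.1, 4.24], [0.23, 1.98], [-2.94, 2.94]. Speed limits (rad/s): [2.57, 2.57, 3.14, 3.14, 3.14, 3.14, 3.14].

## Interface

Orientations are given as a unit quaternion [w, x, y, z].
In Python, from workcell import r gives the robot as it stands.
- The arm moves only by the tool jog_arm, never from a script. Its argument "moves" is a list of rows, each a list of 3 entries, a list of its own where there are three numbers: the shift along the tool's x, y, z in m, then the turn about the tool's z in rad, then the opening, from 0 (shut) to 1 (fully open). A call has 1 to 20 rows; each row is the pose to reach, as a shift and turn from the pose commanded when the call began, along the tool's axes at that moment; what a row does not reach only later rows make up. A row lasts 1/10 s, in which the tool goes at most 50 mm and 8.59 degrees, less where a joint would pass 70% of its speed; a pose out of reach is approached as far as the arm can. A call with a gripper value outside its range is refused whole. The fingers move at their own pace and stop on an object; the grip force is fixed at half the most. Time passes only in rows, so rows that repeat a pose let the fingers close. It gives the time, the measured TCP pose, the force, the opening and the grip force at its end, in the units of the state.
- r.read_state(): the state, without advancing time (a new reading comes with each control period).
- r.grab_frame(name): name is "side" or "top" or "wrist"; returns (picture, depth): 384x512x3 uint8, blue, green, red; 384x512 float32, m along the optical axis (not along the pixel's ray), 0 where there is no reading.
- r.get_calibration(name): a dict with "fx", "fy", "cx", "cy" (pixels), "pose" (4x4, takes a point from camera to world coordinates); the wrist camera has in their place "tool_from_camera" (4x4, takes a point from camera to tool coordinates, whose origin is the TCP and whose axes are the flange's). Camera axes: x right, y down, z forward; pixel columns grow to the right and rows downward; lengths in m; the calibration is good to about 2 mm. A picture is of the moment at which its call begins: read the wrist's pose just before it. get_calibration takes no time and is no camera call.
- r.job_done(): hands the job in; it is judged then, once.
The state is a dict: "clock": time; "qpos": joint angles; "joint_vel": joint speeds; "joint_efforts": joint torques, N m; "ee_pos": TCP position; "eef_rot": TCP orientation; "force": force on the tool from outside, world axes, zero at the start; "ft_torque": the same for the moment, N m; "gripper_width": opening from 0.0 (shut) to 1.0 (fully open); "grasp_force": force on a finger pad.
Only numpy, scipy, OpenCV 4.12 (cv2) and the standard library are available. Lean on these libraries where they do the work, as an engineer would, in place of code of your own. Each camera call takes 0.05 s, during which the arm holds its last target. There are 200 camera calls.

## Working session

There is one attempt and no reset: what is moved stays moved. The work goes in short steps, Python scripts to look and compute and a tool call to move; the robot and the scene stay as the last step left them, time stands still between calls to the robot, and variables do not carry over. Pictures are saved under pics/ and viewed, at most 10 in all, crops included, and the job is handed in when it is done.

Besides the shell and the picture viewer there is one more tool, called after "Call:" by a JSON object that holds its "name" and its "arguments", one argument or row to a line. jog_arm: Moves the arm, as the interface text tells. Its arguments: {"type":"object","properties":{"moves":{"type":"array","items":{"type":"array"}}},"required":["moves"]}

```bash
mkdir -p pics
python3 - <<'E'
from workcell import r
import cv2,numpy as np
s=r.read_state();print(s['clock'],s['ee_pos'],s['eef_rot'],s['gripper_width'],s['force'])
for n in('top','side'):
    im,d=r.grab_frame(n);cv2.imwrite(f'pics/{n}0.png',im);np.savez(f'{n}0.npz',im=im,d=d);c=r.get_calibration(n);print(n,c)
E
```

```text
0.0 [0.17491716 0.62531877 0.1837752 ] [-1.10390895e-04  1.35986289e-01  9.90710296e-01 -9.09619181e-04] 1.0005354340736168 [0.79186612 1.00784411 0.18251624]
top {'fx': 429.77285744899683, 'fy': 429.77285744899683, 'cx': 252.1242794807651, 'cy': 186.7921055806352, 'pose': array([[ 0.11691459, -0.96839862,  0.22030681,  0.3078022 ],
       [-0.99314077, -0.11434756,  0.02441428, -0.07242041],
       [ 0.00154879, -0.22165006, -0.97512504,  1.26481795],
       [ 0.        ,  0.        ,  0.        ,  1.        ]])}
side {'fx': 353.527953490578, 'fy': 353.527953490578, 'cx': 259.4871872926004, 'cy': 187.84627010058742, 'pose': array([[ 0.70141551, -0.46855843,  0.53709336,  0.08089517],
       [-0.7125832 , -0.44456732,  0.54275693, -0.5507384 ],
       [-0.01553918, -0.76342183, -0.64571328,  0.67162126],
       [ 0.        ,  0.        ,  0.        ,  1.        ]])}
```

View pics/top0.png

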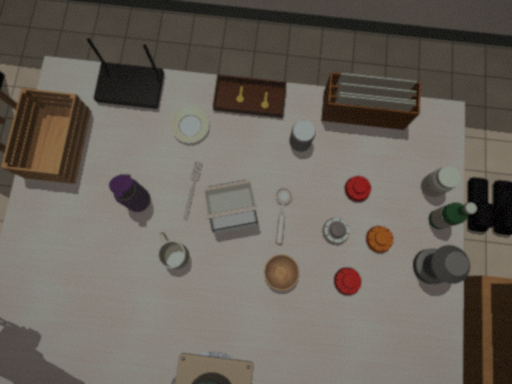

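View pics/side0.png

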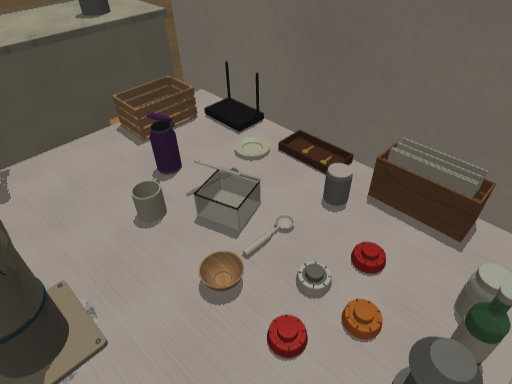

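The top view shows the flask at (130,192), the box at (232,208) with its white lip strip near row 212, and the white timer with grey button at (337,230). The bystanders are the mug (173,256), fork (193,190), spoon (283,215), bowl (282,272), tin (303,137) and saucer (190,126).
Possible mistakes for the timer are red (358,188), orange (380,239), red (347,281) and the white saucer (190,126). I choose the white puck with the grey button at (337,230), and will check it in a close crop.

```bash
cat > h.py <<'E'
import numpy as np,cv2
from workcell import r
def load(n,k=0):
    f=np.load(f'{n}{k}.npz');return f['im'],f['d'],r.get_calibration(n)
def cloud(d,c,T=None):
    T=c['pose'] if T is None else T
    v,u=np.mgrid[:d.shape[0],:d.shape[1]]
    P=np.stack([(u-c['cx'])/c['fx']*d,(v-c['cy'])/c['fy']*d,d],-1)
    W=P@T[:3,:3].T+T[:3,3];W[d<=0]=np.nan;return W
def ray(c,u,v,z,T=None):
    T=c['pose'] if T is None else T
    q=T[:3,:3]@np.array([(u-c['cx'])/c['fx'],(v-c['cy'])/c['fy'],1]);o=T[:3,3]
    return o+q*(z-o[2])/q[2]
def proj(c,p):
    T=c['pose'];q=T[:3,:3].T@(np.array(p)-T[:3,3]);return q[:2]/q[2]*[c['fx'],c['fy']]+[c['cx'],c['cy']]
E
python3 - <<'E'
from h import *
print('base px',proj(r.get_calibration('top'),[0,0,0]))
P=[]
for n in('top','side'):
    im,d,c=load(n);W=cloud(d,c);hsv=cv2.cvtColor(im,cv2.COLOR_BGR2HSV)
    m=(hsv[...,0]>125)&(hsv[...,0]<150)&(hsv[...,1]>90)
    k,l,st,ce=cv2.connectedComponentsWithStats(m.astype(np.uint8))
    i=1+st[1:,4].argmax();print(n,'purple',st[i],ce[i])
    w=W[m&(W[...,2]>.02)];w=w[~np.isnan(w[:,0])]
    for a,b in((.05,.08),(.08,.11),(.11,.14),(.14,.155),(.155,.165),(.165,.175),(.175,.185),(.185,.2),(.2,.25)):
        q=w[(w[:,2]>a)&(w[:,2]<b)]
        if len(q):print(a,b,len(q),q.min(0)[:2].round(3),q.max(0)[:2].round(3),q.mean(0).round(3))
    if n=='top':
        for b in((337,230),):print(W[b[1],b[0]])
        g=W[215:246,318:355].reshape(-1,3);
        for a,b in((.012,.035),(.036,.05)):
            q=g[(g[:,2]>a)&(g[:,2]<b)];print('timer',len(q),(q.min(0)+q.max(0))[:2]/2,q.min(0),q.max(0))
t=load('top')[0];s=load('side')[0]
A=cv2.resize(t[160:250,100:270],None,fx=4,fy=4,interpolation=cv2.INTER_CUBIC)
B=cv2.resize(t[205:255,312:362],(240,240),interpolation=cv2.INTER_CUBIC)
C=cv2.resize(s[165:230,190:265],(264,229),interpolation=cv2.INTER_CUBIC)
D=cv2.resize(s[105:180,140:190],(160,240),interpolation=cv2.INTER_CUBIC)
M=np.zeros((600,700,3),np.uint8);M[:360,:680]=A;M[360:600,:240]=B;M[360:589,240:504]=C;M[360:600,510:670]=D
cv2.imwrite('pics/crop0.png',M)
E
```

```text
base px [211.67343759 396.70256295]
top purple [110 176  23  21 304] [120.31578947 184.55592105]
0.11 0.14 1 [0.528 0.264] [0.528 0.264] [0.528 0.264 0.127]
0.165 0.175 53 [0.528 0.277] [0.545 0.318] [0.538 0.297 0.172]
0.175 0.185 116 [0.509 0.266] [0.538 0.321] [0.525 0.294 0.18 ]
0.185 0.2 133 [0.485 0.265] [0.524 0.316] [0.505 0.291 0.19 ]
0.2 0.25 2 [0.487 0.286] [0.488 0.293] [0.487 0.29  0.2  ]
[ 0.48749549 -0.29786265  0.03791622]
timer 397 [ 0.49046258 -0.29818227] [ 0.45243116 -0.33572986  0.01214539] [ 0.52849401 -0.26063468  0.03479555]
timer 148 [ 0.4916989  -0.29885241] [ 0.4726079  -0.31803672  0.0362523 ] [ 0.51078989 -0.27966809  0.04933194]
side purple [150 128  31  44 960] [165.52395833 150.51666667]
0.05 0.08 202 [0.477 0.253] [0.541 0.3  ] [0.501 0.266 0.065]
0.08 0.11 213 [0.476 0.251] [0.54  0.298] [0.5   0.266 0.095]
0.11 0.14 255 [0.477 0.252] [0.541 0.306] [0.502 0.269 0.125]
0.14 0.155 43 [0.484 0.26 ] [0.54  0.309] [0.507 0.273 0.144]
0.165 0.175 8 [0.525 0.263] [0.539 0.291] [0.532 0.268 0.172]
0.175 0.185 43 [0.5   0.262] [0.537 0.306] [0.521 0.272 0.18 ]
0.185 0.2 70 [0.483 0.262] [0.519 0.304] [0.501 0.281 0.192]
```

View pics/crop0.png

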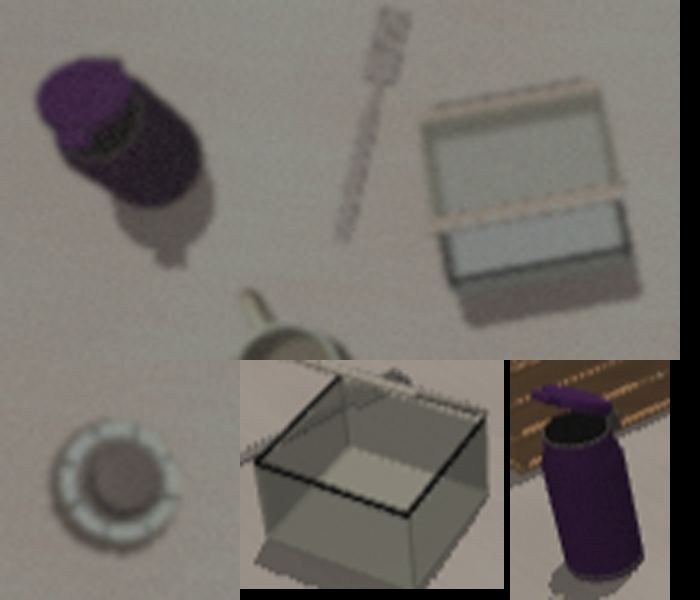

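Run:
```python
from h import *
from scipy.optimize import least_squares
im,d,c=load('side');W=cloud(d,c);hsv=cv2.cvtColor(im,cv2.COLOR_BGR2HSV)
m=(hsv[...,0]>125)&(hsv[...,0]<150)&(hsv[...,1]>90)
w=W[m];b=w[(w[:,2]>.04)&(w[:,2]<.12)]
f=least_squares(lambda p:np.hypot(*(b[:,:2]-p).T)-.038,[.51,.29],loss='soft_l1',f_scale=.003);print('flask',f.x,np.abs(f.fun).mean())
im,d,c=load('top');W=cloud(d,c);hsv=cv2.cvtColor(im,cv2.COLOR_BGR2HSV)
m=cv2.erode(((hsv[...,0]>125)&(hsv[...,0]<150)&(hsv[...,1]>90)).astype(np.uint8),np.ones((3,3)))>0
w=W[m&(W[...,2]>.16)];A=np.c_[w[:,:2],np.ones(len(w))];k=np.linalg.lstsq(A,w[:,2],rcond=None)[0]
print('lid tilt',np.arctan(np.hypot(*k[:2])),'yaw',np.arctan2(-k[1],-k[0]),k,w.mean(0))
g=lambda x,y,z:ray(c,100+x/4,160+y/4,z)
Ls,Rs=g(452,283,.081),g(628,250,.081);print('front seal',Ls,Rs,np.linalg.norm(Ls-Rs))
Lh,Rh=g(425,120,.085),g(600,88,.085);print('hinge',Lh,Rh,np.linalg.norm(Lh-Rh))
# lip: choose z so strip length 130 
for z in(.13,.14,.15,.16,.17):
    L,R=g(432,226,z),g(625,190,z);mid=(L+R)/2;h=(Lh+Rh)/2
    print(z,L[:2].round(3),R[:2].round(3),np.linalg.norm(L-R).round(4),'r',np.linalg.norm(mid-h).round(4),np.arctan2(z-.085,np.hypot(*(mid-h)[:2])).round(3))
s=r.read_state();print(s['ee_pos'])
p=c['pose']
# depth around lip
print([W[v,u].round(3) for u,v in((230,212),(231,212),(233,211),(220,214))])
```

```text
flask [0.51526226 0.2934842 ] 0.0011376828483860661
lid tilt 0.4735843666779293 yaw 0.14620496434403962 [-0.50701574 -0.07466096  0.46815956] [0.51958338 0.294346   0.18274646]
front seal [0.43901985 0.04991793 0.081     ] [ 0.47601514 -0.06807537  0.081     ] 0.12365706416791515
hinge [0.55005772 0.08405544 0.085     ] [ 0.58742654 -0.03530545  0.085     ] 0.12507377367837627
0.13 [0.47  0.063] [ 0.509 -0.062] 0.131 r 0.0942 0.498
0.14 [0.468 0.062] [ 0.507 -0.062] 0.1298 r 0.1008 0.577
0.15 [0.467 0.061] [ 0.505 -0.062] 0.1286 r 0.108 0.646
0.16 [0.465 0.06 ] [ 0.504 -0.062] 0.1275 r 0.1156 0.706
0.17 [0.464 0.059] [ 0.502 -0.062] 0.1263 r 0.1235 0.759
[0.17495936 0.62538739 0.18387669]
[array([0.482, 0.004, 0.17 ]), array([0.482, 0.001, 0.174]), array([ 0.486, -0.003,  0.17 ]), array([0.474, 0.028, 0.173])]
```

Call:
{"name": "jog_arm", "arguments": {
  "moves": [
    [[0,0,-0.05],0,0],
    [[0,0,-0.1],0,0],
    [[-0.04,-0.02,-0.1],0,0],
    [[-0.08,-0.04,-0.1],0,0],
    [[-0.12,-0.06,-0.1],0,0],
    [[-0.16,-0.08,-0.1],0,0],
    [[-0.2,-0.1,-0.1],0,0],
    [[-0.24,-0.13,-0.1],0,0],
    [[-0.28,-0.15,-0.1],0,0],
    [[-0.32,-0.17,-0.1],0,0],
    [[-0.36,-0.19,-0.1],0,0],
    [[-0.39,-0.21,-0.1],0,0],
    [[-0.41,-0.22,-0.1],0,0],
    [[-0.42,-0.226,-0.1],0,0],
    [[-0.42,-0.226,-0.1],0,0],
    [[-0.42,-0.226,-0.1],0,0],
    [[-0.42,-0.226,-0.1],0,0]
  ]
}}

```text
clock: 1.8
ee_pos: [0.5173, 0.297, 0.2845]
eef_rot: [-0.001, 0.135, 0.991, 0.0]
force: [0.2, -1.0, 0.1]
gripper_width: 0.005
grasp_force: 0.0
```

Run:
```python
from h import *
s=r.read_state();c=r.get_calibration('wrist');im,d=r.grab_frame('wrist');cv2.imwrite('pics/w1.png',im);np.savez('w1.npz',im=im,d=d)
from scipy.spatial.transform import Rotation as R
q=s['eef_rot'];T=np.eye(4);T[:3,:3]=R.from_quat([*q[1:],q[0]]).as_matrix();T[:3,3]=s['ee_pos'];T=T@c['tool_from_camera']
print(s['clock'],s['ee_pos'],q,s['force'],s['gripper_width'])
W=cloud(d,c,T);hsv=cv2.cvtColor(im,cv2.COLOR_BGR2HSV)
m=cv2.erode(((hsv[...,0]>125)&(hsv[...,0]<150)&(hsv[...,1]>90)).astype(np.uint8),np.ones((5,5)))>0
w=W[m&(W[...,2]>.16)&(W[...,2]<.24)];print(len(w))
A=np.c_[w[:,:2],np.ones(len(w))];k=np.linalg.lstsq(A,w[:,2],rcond=None)[0]
print('tilt',np.arctan(np.hypot(*k[:2])),'yaw',np.arctan2(-k[1],-k[0]),w.mean(0),w.min(0),w.max(0))
```

```text
1.8 [0.51725435 0.29704833 0.28454879] [-5.53685762e-04  1.34506692e-01  9.90912469e-01  3.48194217e-04] [ 0.20722623 -0.95326613  0.06862377] 0.005096041846342632
1905
tilt 0.46681622595312794 yaw 0.16339553247433714 [0.51663552 0.293716   0.18425132] [0.48583572 0.26788612 0.16701027] [0.5469049  0.32180239 0.199786  ]
```

View pics/w1.png

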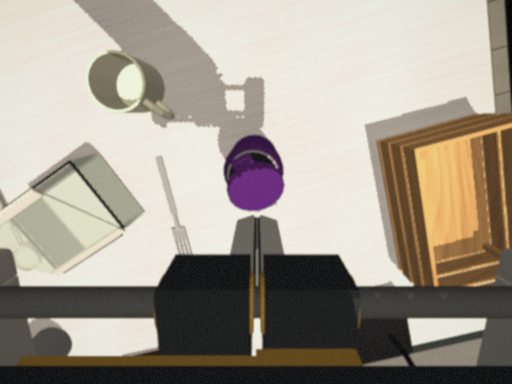

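The wrist view shows the raised purple lid at (255,180), with the flask mouth behind it at (255,158). Tilt is 0.47 and the centre is (0.517,0.294), which agrees with the top view. Descending.

Call:
{"name": "jog_arm", "arguments": {
  "moves": [
    [[0,-0.003,0.03],0,0],
    [[0,-0.003,0.06],0,0],
    [[0,-0.003,0.08],0,0],
    [[0,-0.003,0.09],0,0],
    [[0,-0.003,0.094],0,0],
    [[0,-0.003,0.097],0,0],
    [[0,-0.003,0.1],0,0],
    [[0,-0.003,0.103],0,0],
    [[0,-0.003,0.106],0,0],
    [[0,-0.003,0.108],0,0],
    [[0,-0.003,0.11],0,0],
    [[0,-0.003,0.112],0,0],
    [[0,-0.003,0.114],0,0],
    [[0,-0.003,0.115],0,0],
    [[0,-0.003,0.116],0,0],
    [[0,-0.003,0.117],0,0],
    [[0,-0.003,0.118],0,0],
    [[0,-0.003,0.118],0,0]
  ]
}}

```text
clock: 3.65
ee_pos: [0.5178, 0.2923, 0.1666]
eef_rot: [-0.0, 0.136, 0.991, -0.0]
force: [0.4, 0.5, 0.5]
gripper_width: 0.003
grasp_force: 0.1
```

Call:
{"name": "jog_arm", "arguments": {
  "moves": [
    [[0,0,0.001],0,0],
    [[0,0,0.002],0,0],
    [[0,0,0.003],0,0],
    [[0,0,0.004],0,0],
    [[0,0,0.004],0,0]
  ]
}}

```text
clock: 4.15
ee_pos: [0.5177, 0.2922, 0.1625]
eef_rot: [-0.0, 0.136, 0.991, -0.0]
force: [0.1, -0.7, 0.3]
gripper_width: 0.005
grasp_force: 0.1
```

Call:
{"name": "jog_arm", "arguments": {
  "moves": [
    [[0,0,0.001],0,0],
    [[0,0,0.002],0,0],
    [[0,0,0.002],0,0]
  ]
}}

```text
clock: 4.45
ee_pos: [0.5178, 0.2922, 0.1605]
eef_rot: [-0.0, 0.136, 0.991, -0.0]
force: [-0.1, -0.0, -0.0]
gripper_width: 0.006
grasp_force: 0.1
```

Run:
```python
from h import *
s=r.read_state();print(s['ee_pos'],s['force'])
im,d=r.grab_frame('side');c=r.get_calibration('side');W=cloud(d,c)
cv2.imwrite('pics/s2.png',cv2.resize(im[70:200,100:250],None,fx=4,fy=4,interpolation=cv2.INTER_CUBIC))
```

```text
[0.51777076 0.29223143 0.16049154] [-0.0529593  -0.04231024 -0.03460642]
```

View pics/s2.png

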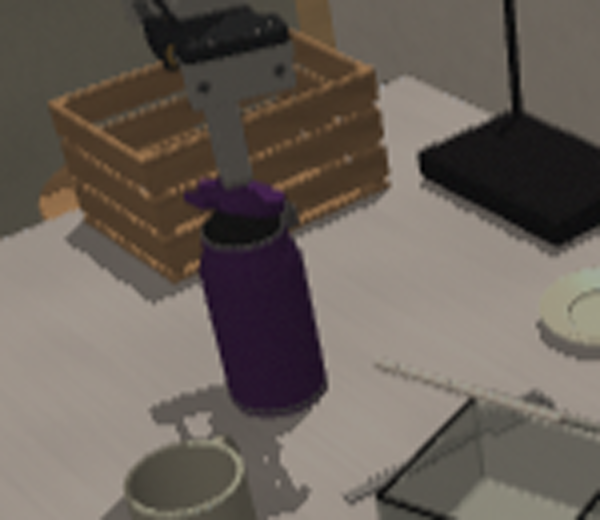

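The crop shows the lid at (240,195) still partly open, with the finger ending at about (235,185), at or behind the lid. I'll check the lid tilt and the real fingertip height.

Run:
```python
from h import *
for n in('side','top'):
    im,d=r.grab_frame(n);c=r.get_calibration(n);W=cloud(d,c)
    print(n,'TCP px',proj(c,r.read_state()['ee_pos']),'lid_mid shut px',proj(c,[.515,.2935,.164]))
    hsv=cv2.cvtColor(im,cv2.COLOR_BGR2HSV)
    m=((hsv[...,0]>125)&(hsv[...,0]<150)&(hsv[...,1]>90)&(W[...,2]>.156))
    w=W[m];A=np.c_[w[:,:2],np.ones(len(w))];k=np.linalg.lstsq(A,w[:,2],rcond=None)[0]
    print(len(w),'tilt',np.arctan(np.hypot(*k[:2])),np.arctan2(-k[1],-k[0]),w.min(0),w.max(0))
    if n=='side':
        for v in range(100,126,2):print(v,[tuple(W[v,u].round(3)) for u in(157,160)],im[v,158])
```

```text
side TCP px [160.46920751 122.3326819 ] lid_mid shut px [159.16297103 121.52345105]
144 tilt 0.3099059916444251 -0.42693539315581763 [0.47851026 0.26103443 0.1628109 ] [0.5432593  0.30974423 0.19085155]
100 [(np.float64(0.516), np.float64(0.28), np.float64(0.235)), (np.float64(0.525), np.float64(0.28), np.float64(0.232))] [65 70 73]
102 [(np.float64(0.514), np.float64(0.278), np.float64(0.231)), (np.float64(0.523), np.float64(0.28), np.float64(0.227))] [64 69 73]
104 [(np.float64(0.512), np.float64(0.278), np.float64(0.225)), (np.float64(0.521), np.float64(0.278), np.float64(0.222))] [65 69 72]
106 [(np.float64(nan), np.float64(nan), np.float64(nan)), (np.float64(0.521), np.float64(0.279), np.float64(0.216))] [64 69 72]
108 [(np.float64(0.512), np.float64(0.282), np.float64(0.212)), (np.float64(0.519), np.float64(0.279), np.float64(0.21))] [64 69 72]
110 [(np.float64(0.509), np.float64(0.279), np.float64(0.208)), (np.float64(0.518), np.float64(0.28), np.float64(0.204))] [64 69 72]
112 [(np.float64(0.509), np.float64(0.282), np.float64(0.201)), (np.float64(0.518), np.float64(0.283), n
[... 329 characters left out ...]
4(0.278), np.float64(0.186)), (np.float64(0.511), np.float64(0.276), np.float64(0.184))] [47 23 41]
120 [(np.float64(0.499), np.float64(0.273), np.float64(0.183)), (np.float64(0.506), np.float64(0.268), np.float64(0.182))] [50 25 45]
122 [(np.float64(0.498), np.float64(0.273), np.float64(0.178)), (np.float64(0.505), np.float64(0.269), np.float64(0.176))] [47 22 41]
124 [(np.float64(0.51), np.float64(0.301), np.float64(0.155)), (np.float64(0.517), np.float64(0.295), np.float64(0.155))] [18 17 18]
top TCP px [123.28008716 186.64384386] lid_mid shut px [122.24518616 187.36520172]
18 tilt 1.367470362935712 -0.36570203490563863 [0.29074077 0.13510281 0.18209721] [0.50193953 0.31184086 0.82404032]
```

The side depth puts the fingertips at about z 0.186, well above the reported TCP, and the lid is barely moved. I'll go on down slowly by force and check.

Call:
{"name": "jog_arm", "arguments": {
  "moves": [
    [[0,0,0.001],0,0],
    [[0,0,0.002],0,0],
    [[0,0,0.003],0,0],
    [[0,0,0.004],0,0],
    [[0,0,0.005],0,0],
    [[0,0,0.006],0,0],
    [[0,0,0.007],0,0],
    [[0,0,0.008],0,0],
    [[0,0,0.008],0,0]
  ]
}}

```text
clock: 5.5
ee_pos: [0.5178, 0.2922, 0.1525]
eef_rot: [-0.0, 0.136, 0.991, -0.0]
force: [0.0, 0.8, 0.3]
gripper_width: 0.005
grasp_force: 0.1
```

```bash
cat > look.py <<'E'
from h import *
import sys
k=sys.argv[1];s=r.read_state();print(s['clock'],s['ee_pos'],s['force'])
im,d=r.grab_frame('side');c=r.get_calibration('side');W=cloud(d,c)
hsv=cv2.cvtColor(im,cv2.COLOR_BGR2HSV)
m=((hsv[...,0]>125)&(hsv[...,0]<150)&(hsv[...,1]>90)&(W[...,2]>.156));w=W[m]
print('lid zmax,at low x',np.percentile(w[:,2],[5,50,95]),w[w[:,0]<.5][:,2].mean(),w[w[:,0]>.53][:,2].mean())
m=(np.abs(W[...,:2]-s['ee_pos'][:2]).max(-1)<.03)&(hsv[...,1]<70)&(W[...,2]>.165)
print('finger low z',np.sort(W[...,2][m])[:6])
E
python3 look.py a
```

```text
5.5 [0.51777331 0.29224107 0.15249669] [0.02448145 0.8470963  0.33164525]
lid zmax,at low x [0.16537724 0.17380289 0.17828835] 0.17575466200422266 0.16893495504029443
finger low z [0.16963112 0.1716666  0.17347861 0.17385694 0.1748265  0.17662345]
```

Call:
{"name": "jog_arm", "arguments": {
  "moves": [
    [[0,0,0.001],0,0],
    [[0,0,0.002],0,0],
    [[0,0,0.003],0,0],
    [[0,0,0.004],0,0],
    [[0,0,0.005],0,0],
    [[0,0,0.005],0,0]
  ]
}}

```text
clock: 6.15
ee_pos: [0.5178, 0.2922, 0.1475]
eef_rot: [-0.0, 0.136, 0.991, -0.0]
force: [-0.5, -0.6, -0.0]
gripper_width: 0.005
grasp_force: 0.1
```

```bash
python3 look.py b
```

```text
6.15 [0.51777995 0.29224011 0.14747555] [-0.52189016 -0.5930468  -0.01804357]
lid zmax,at low x [0.16038394 0.16881805 0.17207149] 0.16892014871838065 0.1660583752650349
finger low z [0.16847672 0.1688876  0.16980093 0.16997893 0.17042115 0.17054572]
```

Call:
{"name": "jog_arm", "arguments": {
  "moves": [
    [[0,0,0.001],0,0],
    [[0,0,0.001],0,0],
    [[0,0,0.002],0,0],
    [[0,0,0.002],0,0],
    [[0,0,0.003],0,0],
    [[0,0,0.003],0,0]
  ]
}}

```text
clock: 6.8
ee_pos: [0.5178, 0.2923, 0.1445]
eef_rot: [-0.0, 0.136, 0.991, -0.0]
force: [-0.9, -1.0, -0.2]
gripper_width: 0.006
grasp_force: 0.1
```

```bash
python3 look.py c
```

```text
6.8 [0.51781399 0.29230166 0.14454051] [-0.86222455 -1.00232377 -0.1527774 ]
lid zmax,at low x [0.15874289 0.16594932 0.16832756] 0.16456491385650518 0.16494415016327799
finger low z [0.16521633 0.16535891 0.16595783 0.16684489 0.16749552 0.16774004]
```

Call:
{"name": "jog_arm", "arguments": {
  "moves": [
    [[0,0,0.001],0,0],
    [[0,0,0.001],0,0],
    [[0,0,0.002],0,0],
    [[0,0,0.002],0,0],
    [[0,0,0.002],0,0]
  ]
}}

```text
clock: 7.35
ee_pos: [0.5179, 0.2923, 0.1428]
eef_rot: [0.0, 0.136, 0.991, 0.0]
force: [-0.6, 0.0, 2.1]
gripper_width: 0.004
grasp_force: 0.9
```

Contact is firming at 2 N, so I add one more millimetre and then look.

Call:
{"name": "jog_arm", "arguments": {
  "moves": [
    [[0,0,0.001],0,0],
    [[0,0,0.001],0,0],
    [[0,0,0.001],0,0]
  ]
}}

```text
clock: 7.65
ee_pos: [0.5179, 0.2923, 0.1419]
eef_rot: [0.0, 0.136, 0.991, 0.0]
force: [-0.8, -0.6, 4.8]
gripper_width: 0.006
grasp_force: 2.0
```

```bash
python3 look.py d
```

```text
7.65 [0.51789739 0.29233248 0.14193234] [-0.77727472 -0.60643503  4.84068468]
lid zmax,at low x [0.15757105 0.16358598 0.16581009] 0.16218827833498525 0.1637163362621353
finger low z [0.16519418 0.16628118 0.16637282 0.16676111 0.16773557 0.16882043]
```

The lid is level and shut at about 4.8 N on the seal (roughly 2.7 N/mm). The true fingertip sits about 20 mm above the reported z. Lifting and going above the flap.

Call:
{"name": "jog_arm", "arguments": {
  "moves": [
    [[0,0,-0.01],0,0],
    [[0,0,-0.05],0,0],
    [[0,0,-0.1],0,0],
    [[-0.005,-0.02,-0.1],0,0],
    [[-0.012,-0.06,-0.1],0,0],
    [[-0.02,-0.1,-0.1],0,0],
    [[-0.028,-0.14,-0.1],0,0],
    [[-0.037,-0.18,-0.1],0,0],
    [[-0.045,-0.22,-0.1],0,0],
    [[-0.053,-0.26,-0.1],0,0],
    [[-0.058,-0.28,-0.1],0,0],
    [[-0.0585,-0.2855,-0.1],0,0],
    [[-0.0585,-0.2855,-0.1],0,0],
    [[-0.0585,-0.2855,-0.1],0,0]
  ]
}}

```text
clock: 9.1
ee_pos: [0.4975, 0.0034, 0.2417]
eef_rot: [-0.0, 0.135, 0.991, 0.0]
force: [-0.3, -0.1, 0.8]
gripper_width: 0.004
grasp_force: 0.0
```

Run:
```python
from h import *
M=[]
im,d=r.grab_frame('top');W=cloud(d,r.get_calibration('top'));M.append(im[150:260,95:275])
im,d=r.grab_frame('side');W=cloud(d,r.get_calibration('side'));M.append(im[95:235,140:275])
hsv=cv2.cvtColor(im,cv2.COLOR_BGR2HSV)
w=W[(hsv[...,0]>125)&(hsv[...,0]<150)&(hsv[...,1]>90)&(W[...,2]>.156)]
print('lid z front, rear',w[w[:,0]<.5][:,2].mean(),w[w[:,0]>.53][:,2].mean())
A,B=[cv2.resize(i,(400,int(i.shape[0]*400/i.shape[1])),interpolation=cv2.INTER_CUBIC) for i in M]
o=np.zeros((max(len(A),len(B)),800,3),np.uint8);o[:len(A),:400]=A;o[:len(B),400:]=B;cv2.imwrite('pics/b1.png',o)
```

```text
lid z front, rear 0.1630939108800085 0.16495843595814552
```

View pics/b1.png

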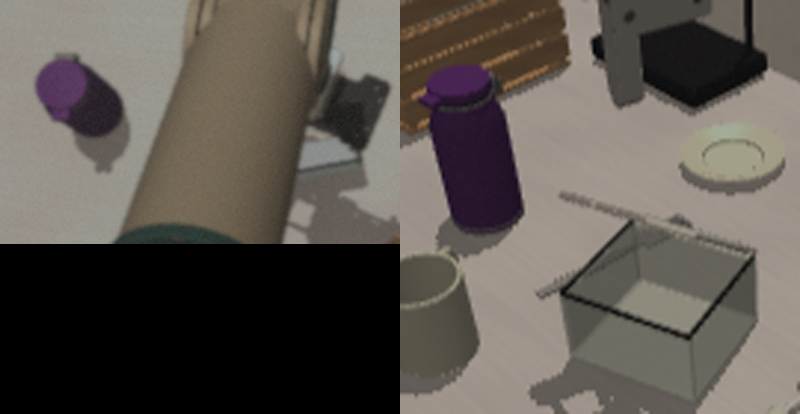

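The lid is level and shut on the flask at (460,85). The flap's strip still stands raised from (560,195) to (750,250), and the fingertip is above it at (625,100). Descending on the flap.

Call:
{"name": "jog_arm", "arguments": {
  "moves": [
    [[0,0,0.03],0,0],
    [[0,0,0.06],0,0],
    [[0,0,0.08],0,0],
    [[0,0,0.09],0,0],
    [[0,0,0.095],0,0],
    [[0,0,0.1],0,0],
    [[0,0,0.105],0,0],
    [[0,0,0.11],0,0],
    [[0,0,0.115],0,0],
    [[0,0,0.12],0,0],
    [[0,0,0.125],0,0],
    [[0,0,0.13],0,0],
    [[0,0,0.134],0,0],
    [[0,0,0.138],0,0],
    [[0,0,0.142],0,0],
    [[0,0,0.146],0,0],
    [[0,0,0.15],0,0],
    [[0,0,0.154],0,0],
    [[0,0,0.157],0,0],
    [[0,0,0.16],0,0]
  ]
}}

```text
clock: 11.2
ee_pos: [0.4972, 0.0016, 0.0814]
eef_rot: [-0.0, 0.136, 0.991, 0.0]
force: [-0.6, 0.1, 0.8]
gripper_width: 0.006
grasp_force: 0.2
```

Call:
{"name": "jog_arm", "arguments": {
  "moves": [
    [[0,0,0.002],0,0],
    [[0,0,0.004],0,0],
    [[0,0,0.006],0,0],
    [[0,0,0.008],0,0],
    [[0,0,0.01],0,0],
    [[0,0,0.012],0,0],
    [[0,0,0.013],0,0],
    [[0,0,0.014],0,0],
    [[0,0,0.015],0,0],
    [[0,0,0.015],0,0]
  ]
}}

```text
clock: 12.2
ee_pos: [0.4972, 0.0016, 0.0665]
eef_rot: [-0.0, 0.136, 0.991, -0.0]
force: [-0.1, 0.0, 0.9]
gripper_width: 0.004
grasp_force: 0.1
```

Call:
{"name": "jog_arm", "arguments": {
  "moves": [
    [[0,0,0.001],0,0],
    [[0,0,0.001],0,0],
    [[0,0,0.002],0,0],
    [[0,0,0.002],0,0],
    [[0,0,0.003],0,0],
    [[0,0,0.003],0,0]
  ]
}}

```text
clock: 12.8
ee_pos: [0.4973, 0.0016, 0.0636]
eef_rot: [0.0, 0.136, 0.991, 0.0]
force: [-0.9, -0.1, 1.0]
gripper_width: 0.005
grasp_force: 0.5
```

Call:
{"name": "jog_arm", "arguments": {
  "moves": [
    [[0,0,0.001],0,0],
    [[0,0,0.001],0,0],
    [[0,0,0.002],0,0],
    [[0,0,0.002],0,0],
    [[0,0,0.002],0,0]
  ]
}}

```text
clock: 13.3
ee_pos: [0.4973, 0.0016, 0.0618]
eef_rot: [0.0, 0.136, 0.991, 0.0]
force: [-0.9, 0.3, 4.1]
gripper_width: 0.009
grasp_force: 2.1
```

Run:
```python
from h import *
s=r.read_state();print(s['ee_pos'],s['force'])
im,d=r.grab_frame('side');cv2.imwrite('pics/s4.png',cv2.resize(im[130:240,160:300],None,fx=4,fy=4,interpolation=cv2.INTER_CUBIC))
```

```text
[0.4973042  0.0015778  0.06176957] [-0.93245957  0.30238633  4.10662054]
```

View pics/s4.png

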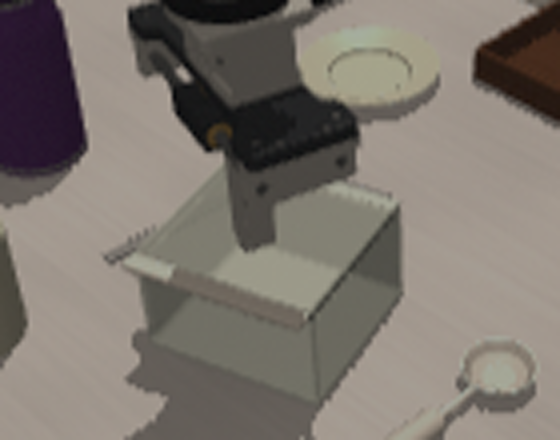

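The flap lies flat, with its strip along the front rim from (125,262) to (305,320), at 4 N. Now over to the timer.

Call:
{"name": "jog_arm", "arguments": {
  "moves": [
    [[0,0,-0.01],0,0],
    [[0,0,-0.05],0,0],
    [[0,0,-0.1],0,0],
    [[-0.005,-0.02,-0.1],0,0],
    [[-0.015,-0.06,-0.1],0,0],
    [[-0.026,-0.1,-0.1],0,0],
    [[-0.036,-0.14,-0.1],0,0],
    [[-0.046,-0.18,-0.1],0,0],
    [[-0.057,-0.22,-0.1],0,0],
    [[-0.067,-0.26,-0.1],0,0],
    [[-0.073,-0.28,-0.1],0,0],
    [[-0.075,-0.2905,-0.1],0,0],
    [[-0.075,-0.2905,-0.1],0,0],
    [[-0.075,-0.2905,-0.1],0,0],
    [[-0.075,-0.2905,-0.1],0,0]
  ]
}}

```text
clock: 14.85
ee_pos: [0.4917, -0.2962, 0.1617]
eef_rot: [-0.0, 0.135, 0.991, 0.001]
force: [0.1, 0.1, -0.5]
gripper_width: 0.003
grasp_force: 0.0
```

Run:
```python
from h import *
from scipy.spatial.transform import Rotation as R
s=r.read_state();q=s['eef_rot']
im,d=r.grab_frame('side');c=r.get_calibration('side');W=cloud(d,c)
print('TCP px',proj(c,s['ee_pos']))
# grey button, white body
b=W[250:300,290:335].reshape(-1,3)
k=b[(b[:,2]>.037)&(b[:,2]<.048)];print('btn side',len(k),(k.min(0)+k.max(0))/2)
w=W[150:215,180:270].reshape(-1,3);print('flap z',np.nanpercentile(w[:,2],[50,90,99]))
a=cv2.resize(im[150:310,180:340],(600,600),interpolation=cv2.INTER_CUBIC);cv2.imwrite('pics/t1.png',a)
```

```text
TCP px [318.38963302 230.83185273]
btn side 245 [ 0.48966142 -0.30138186  0.0414986 ]
flap z [0.00423361 0.08711629 0.08887645]
```

View pics/t1.png

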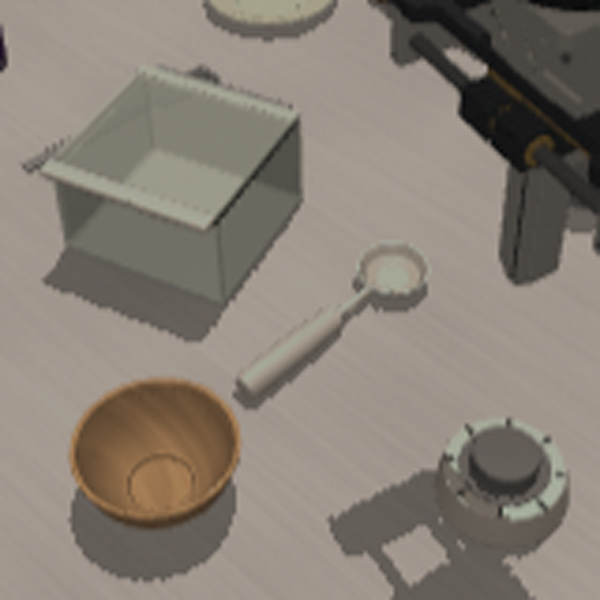

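The flap stays shut (strip top at 0.087). The white timer's grey button is at (505,455), up, and the fingertip hangs over it. Pressing.

Call:
{"name": "jog_arm", "arguments": {
  "moves": [
    [[0,0,0.03],0,0],
    [[0,0,0.06],0,0],
    [[0,0,0.09],0,0],
    [[0,0,0.11],0,0],
    [[0,0,0.12],0,0],
    [[0,0,0.126],0,0],
    [[0,0,0.13],0,0],
    [[0,0,0.133],0,0],
    [[0,0,0.136],0,0],
    [[0,0,0.138],0,0],
    [[0,0,0.14],0,0],
    [[0,0,0.142],0,0],
    [[0,0,0.144],0,0],
    [[0,0,0.145],0,0],
    [[0,0,0.146],0,0],
    [[0,0,0.146],0,0]
  ]
}}

```text
clock: 16.5
ee_pos: [0.4914, -0.2985, 0.0156]
eef_rot: [0.0, 0.136, 0.991, -0.0]
force: [-1.0, 0.1, 1.1]
gripper_width: 0.005
grasp_force: 0.4
```

Call:
{"name": "jog_arm", "arguments": {
  "moves": [
    [[0,0,0.001],0,0],
    [[0,0,0.001],0,0],
    [[0,0,0.002],0,0],
    [[0,0,0.002],0,0]
  ]
}}

```text
clock: 16.9
ee_pos: [0.4914, -0.2985, 0.0137]
eef_rot: [0.0, 0.136, 0.991, -0.0]
force: [0.3, -0.9, 3.0]
gripper_width: 0.004
grasp_force: 1.1
```

Call:
{"name": "jog_arm", "arguments": {
  "moves": [
    [[0,0,0.001],0,0],
    [[0,0,0.001],0,0],
    [[0,0,0.001],0,0]
  ]
}}

```text
clock: 17.2
ee_pos: [0.4914, -0.2985, 0.0129]
eef_rot: [0.0, 0.136, 0.991, -0.0]
force: [-0.0, -0.8, 5.0]
gripper_width: 0.006
grasp_force: 2.3
```

Call:
{"name": "jog_arm", "arguments": {
  "moves": [
    [[0,0,-0.01],0,0],
    [[0,0,-0.05],0,0],
    [[0,0,-0.1],0,0],
    [[0,0,-0.15],0,0],
    [[0,0,-0.15],0,0],
    [[0,0,-0.15],0,0],
    [[0,0,-0.15],0,0]
  ]
}}

```text
clock: 17.9
ee_pos: [0.4901, -0.2975, 0.1615]
eef_rot: [-0.001, 0.136, 0.991, 0.001]
force: [-0.6, 0.6, -0.0]
gripper_width: 0.006
grasp_force: 0.0
```

Run:
```python
from h import *
im,d=r.grab_frame('side');c=r.get_calibration('side');W=cloud(d,c)
u,v=proj(c,[.4915,-.2985,.036]).astype(int);print('button z',np.nanmedian(W[v-3:v+4,u-4:u+5,2]))
u,v=proj(c,[.4915,-.2985,.036]).astype(int)
w=W[150:215,180:270].reshape(-1,3);print('flap z',np.nanpercentile(w[:,2],[90,99]))
hsv=cv2.cvtColor(im,cv2.COLOR_BGR2HSV)
w=W[(hsv[...,0]>125)&(hsv[...,0]<150)&(hsv[...,1]>90)&(W[...,2]>.156)]
print('lid z front, rear',w[w[:,0]<.5][:,2].mean(),w[w[:,0]>.53][:,2].mean())
```

```text
button z 0.036346473988633554
flap z [0.08706058 0.08883479]
lid z front, rear 0.16323093890303936 0.16484200536014268
```

The button is down (36 mm, from 42), and the flap and lid are still shut.

```bash
python3 -c "
from workcell import r
print(r.job_done())"
```

```text
the job is handed in; nothing more can be done
None
```

I tapped the flask lid shut, then the box flap, then pressed the timer button fully down, at about 5 N or less by the readings I took, and handed the job in; the last camera check showed all three in place, but the hand-in returned no verdict.

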